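Press a repaired phone at the fourth click and hold

ROBOT

A 7-joint arm with a two-finger parallel gripper is mounted at the origin on the work surface. World frame = base frame: x ahead of the robot, y to its left, z up, the work surface at z = 0. Lengths are in mm, angles in rad, forces in N, time in s.
With the tool pointing down it reaches from about 425 to 825 mm from the base axis. Payload 3.6 kg.
Tool frame: the origin (TCP) lies on the centre line of the jaws, within the pads' length; the fingertips stand 14 mm ahead of it and the grasp point (between the pads) lies 5 mm behind it; z points along the fingers, y is the line along which they close (so a half turn about z gives the same grasp; the last joint's range is limited). The gripper opens to 93 mm and grips with 3 to 60 N. Pads are 15 mm wide; open, the fingers measure 128 mm over their backs; the gripper's body (75 mm by 188 mm) begins 65 mm behind the grasp point.
Start: joints at [-1.173, 0.615, -0.013, 1.423, 0.008, 1.103, -0.04], TCP at [267.855, 592.213, 232.64] pointing down, gripper open.
Joint ranges: [-3.12, 3.12], [-0.3, 2.06], [-1.34, 1.32], [0.26, 2.42], [-1.36, 4.5], [0.01, 1.98], [-2.84, 2.84]. Speed limits (rad/s): [2.79, 2.79, 3.14, 3.14, 3.14, 3.14, 3.14].

INTERFACE

Orientations are given as a unit quaternion [x, y, z, w].
In Python, from cell import robot, viewer gives the robot as it stands.
- The arm moves only by the tool apply_moves, never from a script. Its argument "steps" is a list of rows, each a list of 3 entries, a list of its own where there are three numbers: the shift along the world's x, y, z in mm, then the turn, a rotation vector about the world's x, y, z in degrees, then the opening, from -1 (shut) to 1 (fully open), so that 0 is half open. In form: [[[x, y, z], [rx, ry, rz], gripper], ...]. A call has 1 to 12 rows; each row is the pose to reach, as a shift and turn from the pose commanded when the call began; what a row does not reach only later rows make up. A row lasts 1/12 s, in which the tool goes at most 41.7 mm and 7.16 degrees, less where a joint would pass 70% of its speed; a pose out of reach is approached as far as the arm can. A call with a gripper value outside its range is refused whole. The fingers move at their own pace and stop on an object; "grip_force" is the grip in N (left out, the last holds). Time passes only in rows, so rows that repeat a pose let the fingers close. It gives the time, the measured TCP pose, the force, the opening and the grip force at its end, in the units of the state.
- robot.get_obs(): the state, without advancing time (a new reading comes with each control period).
- viewer.get_image(name): name is "side" or "top"; returns a dict with "frame" (420x560x3 uint8, red, green, blue), "vertical_fov" (degrees; the focal length in pixels is half the picture's height over the tangent of half this angle, whatever the lens; pixels are square), "cx", "cy" (the principal point, pixels), "extrinsics" (4x4, takes a point from world to camera coordinates). Camera axes: x right, y down, z forward; pixel columns grow to the right and rows downward; lengths in mm; the calibration is good to about 2 mm. A picture is of the moment at which its call begins. There is no depth.
- robot.job_done(): hands the job in; it is judged then, once.
The state is a dict: "t": time; "q": joint angles; "dq": joint speeds; "effort": joint torques, N m; "tool_pos": TCP position; "eef_rot": TCP orientation; "contact_force": force on the tool from outside, world axes, zero at the start; "torque": the same for the moment, N m; "gripper_width": opening from 0.0 (shut) to 1.0 (fully open); "finger_force": force on a finger pad.
Only numpy, scipy, OpenCV 4.12 (cv2) and the standard library are available. Lean on these libraries where they do the work, as an engineer would, in place of code of your own. Each camera call takes 0.05 s, during which the arm holds its last target. There are 200 camera calls.

TASK

Slide the blue cover of the phone press fully shut over the phone, and only then swing the red ratchet lever clockwise (seen from above) exactly four clicks from its rest (each can be felt), never on to a fifth, which would crack the screen. The lever is sprung and flies back if let go, so finish while still holding its post at the fourth click, with the cover still fully shut. Leave the solder spool, the jar and the screwdriver where they are.

Things in the scene. Friction and masses are not known exactly. Their poses are not given: they have to be found in the camera images.
- press: Phone press, grey and aluminium, bolted to the table, 190 mm (its x) by 325 mm (its y), body 30 mm high. Origin: on the table surface (z = 0), mid-way across x; the body reaches from y = -150 to +175 mm. x points roughly away from the robot, y left, z up. Steel guide rails at x = +/-88 mm, beside the cover, stand up to z = 40 mm.
- pocket (a point): Centre of the pocket's floor, at the press's (0, -10) mm, z = 16 mm; the pocket is 152 mm (x) by 76 mm (y) and an open phone lies in it, below the cover's path.
- clamp_foot (a point): Tip of the steel clamp foot that overhangs the left edge of the pocket; the foot fills x = 49 to 67, y = 14 to 66, z = 43 to 56 mm of the press and is driven down a few mm by the lever. Leave it alone.
- cover (a joint): Slide of the flat blue cover (164 mm in x, 84 mm in y, 6 mm thick, top at z = 37 mm), in m. 0 = parked right of the pocket (end stop); grows as the cover moves along the press's +y; 0.090 = fully shut over the phone (end stop). Starts somewhere from 0 to 0.03. Stays where it is left; about 1.5 N of friction.
- cover_grip (a point): Centre of the black upright grip block on the cover: 50 mm along the press's x, 16 mm along its y, 36 mm tall (z = 36.5 to 72.5 mm, this point at z = 54.5 mm). It moves with the cover, in the press's y only.
- lever (a joint): Angle of the red lever, rad. 0 = rest stop; grows clockwise seen from above; end stop 1.30. A sprung pawl clicks over a tooth every 12 degrees (0.209 rad). Crests at 0.105, 0.314, 0.524, 0.733 (fourth click), 0.942 (fifth); valleys after them at 0.209, 0.419, 0.628, 0.838 (middle of the fourth click), 1.047. The teeth do not lock: let go, it springs back to 0.
- lever_pivot (a point): The lever's vertical pivot axis, at the press's (0, 110) mm, z = 30 mm. Around it a steel toothed wheel of 43 mm radius, top at z = 48 mm, and a black hub of 16 mm radius, top at z = 60 mm.
- lever_post (a point): Red upright round post on the lever's end, 16 mm diameter, 44 mm tall: push it, or pinch it from above, and hold it. This point: centre of its foot, z = 58 mm, 100 mm from the pivot axis; at rest it lies 130 degrees anticlockwise (from above) from the press's +x direction about the pivot, at the press's (-64, 187) mm. Turns with the lever.
- post_mid (a point): Centre of the red post, half-way up, z = 80 mm (post z = 58 to 102 mm). The arm under it is 18 mm wide, top at z = 58 mm. Pushed here sideways to the lever, it resists (return spring and teeth): 5 to 8 N just after leaving a valley, easing off over the crest to 2 to 4 N, then jumping up by 2 to 4 N on reaching the next valley (the click felt).
- spool: Green solder spool, loose bystander: 56 mm diameter, 50 mm tall, upright, origin at the centre of its underside.
- jar: Amber flux jar with white cap, loose bystander: 48 mm diameter, 45 mm tall, upright, origin at the centre of its underside.
- screwdriver: Screwdriver with a yellow handle, loose bystander, 150 mm long, lying on the table on the robot's side of the press.

How it is judged:
By the outcome, as a careful person would: the job done as asked, in the order asked, and still so for the second after the job is handed in, while the arm keeps its last pose, push and grip.
It also fails if it takes over 56 s, if anything falls off the work surface, if the arm or the gripper's body presses on something with over 40 N, if the wrist force passes 120 N, or if a joint passes its speed limit or range.

## Working session

There is one attempt and no reset: what is moved stays moved. The work goes in short steps, Python scripts to look and compute and a tool call to move; the robot and the scene stay as the last step left them, time stands still between calls to the robot, and variables do not carry over. Pictures are saved under pics/ and viewed, at most 10 in all, crops included, and the job is handed in when it is done.

Besides the shell and the picture viewer there is one more tool, called as a command line: name --argument value ..., lists and objects as JSON in quotes. apply_moves: Moves the arm, as the interface text tells. Its arguments: {"type":"object","properties":{"steps":{"type":"array"},"grip_force":{"type":"number"}},"required":["steps"]}

```bash
mkdir -p pics
cat > h.py <<'E'
import numpy as np, cv2
from cell import robot, viewer
def shot(n,f):
    d=viewer.get_image(n); cv2.imwrite('pics/'+f,cv2.cvtColor(d['frame'],cv2.COLOR_RGB2BGR))
    np.savez(n+'.npz',**{k:np.array(v) for k,v in d.items()}); return d
def cal(n):
    d=np.load(n+'.npz'); f=210/np.tan(np.radians(float(d['vertical_fov']))/2)
    return f,float(d['cx']),float(d['cy']),d['extrinsics']
def ray(n,u,v,z):
    f,cx,cy,E=cal(n); R=E[:3,:3];t=E[:3,3]; c=-R.T@t
    w=R.T@np.array([(u-cx)/f,(v-cy)/f,1]); return c+w*(z-c[2])/w[2]
def proj(n,P):
    f,cx,cy,E=cal(n); p=np.atleast_2d(P)@E[:3,:3].T+E[:3,3]; return np.c_[p[:,0]/p[:,2]*f+cx,p[:,1]/p[:,2]*f+cy]
E
python3 - <<'E'
from h import *
a=shot('top','t0.png');b=shot('side','s0.png')
print(np.hstack([cv2.imread('pics/t0.png')]).shape)
for n in('top','side'): print(cal(n))
o=robot.get_obs();print(o)
E
```

```text
(420, 560, 3)
(np.float64(451.25051114454203), 284.3476815253739, 209.29605559559613, array([[ 6.60581118e-04, -9.99168128e-01, -4.07751881e-02,
         5.00917651e+01],
       [-9.82453998e-01,  6.95628408e-03, -1.86375300e-01,
         6.11851275e+02],
       [ 1.86503903e-01,  4.01828626e-02, -9.81632126e-01,
         6.29155451e+02],
       [ 0.00000000e+00,  0.00000000e+00,  0.00000000e+00,
         1.00000000e+00]]))
(np.float64(413.8805951954323), 275.5310119210761, 212.81271097240827, array([[-6.95607655e-01, -7.18393543e-01, -6.38024884e-03,
         4.31953460e+02],
       [-4.61657821e-01,  4.53784358e-01, -7.62201950e-01,
         3.47794476e+02],
       [ 5.50456217e-01, -5.27248019e-01, -6.47307871e-01,
         4.15666310e+02],
       [ 0.00000000e+00,  0.00000000e+00,  0.00000000e+00,
         1.00000000e+00]]))
{'t': 0.1, 'q': array([-1.17248587,  0.61582286, -0.01260735,  1.42470829,  0.00809176,
        1.10342314, -0.04037915]), 'dq': array([ 0.00027746, -0.00125461,  0.00047628, -0.00345221,  0.00076135,
       -0.00091871, -0.00019785]), 'effort': array([ 4.81038514e-04, -4.60046160e+01,  2.09685545e-01, -1.66245174e+01,
       -6.12463220e-02,  1.69750128e-02,  1.08299892e-04]), 'tool_pos': array([267.60944579, 591.614289  , 231.60684169]), 'eef_rot': array([ 2.10774936e-01,  9.77533933e-01, -1.13259521e-03, -2.30617036e-04]), 'contact_force': array([ 0.57774144, -0.30146757,  0.77123543]), 'torque': array([-0.00482929,  0.0257753 ,  0.00407367]), 'finger_force': 0.0, 'gripper_width': 1.0011035224316562}
```

View pics/t0.png

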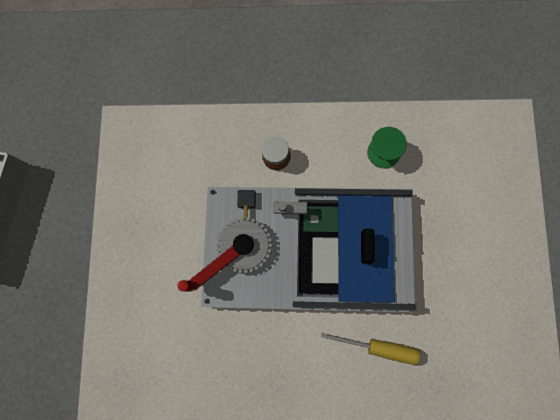

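View pics/s0.png

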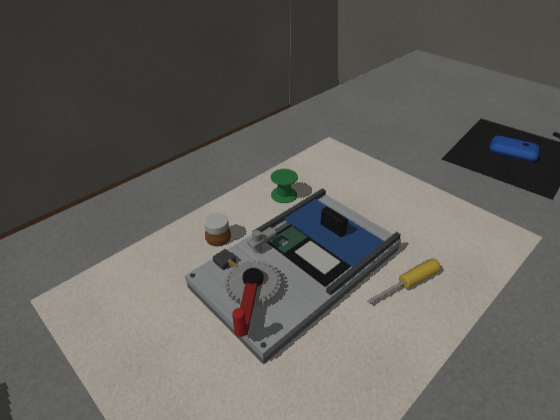

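The top view shows the press with corners near (208,187), (202,307), (416,310), the hub at (244,244), the post top at (183,286) and the grip block at (368,246). The jar is at (276,150), the spool at (388,145), and the screwdriver lies on the near side. I'll enlarge it for pixel readings.

Run:
```python
import cv2
a=cv2.imread('pics/t0.png')[170:330,170:430]
cv2.imwrite('pics/t0c.png',cv2.resize(a,None,fx=3,fy=3,interpolation=cv2.INTER_CUBIC))
```

```text
(no output)
```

View pics/t0c.png

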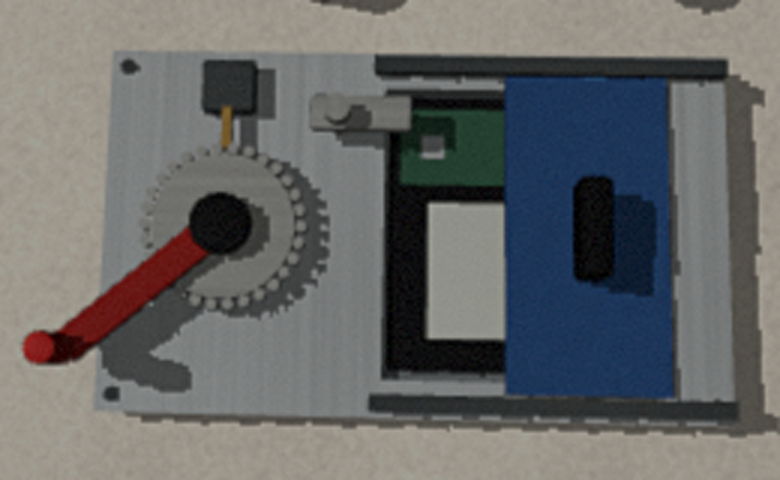

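```bash
cat >> h.py <<'E'
def W(p,P):
    c,s=np.cos(p[2]),np.sin(p[2]); P=np.atleast_2d(np.array(P,float)); return np.c_[p[0]+c*P[:,0]-s*P[:,1],p[1]+s*P[:,0]+c*P[:,1],P[:,2]]
def postw(p,th,z=80):
    a=np.radians(130)-th; return W(p,[100*np.cos(a),110+100*np.sin(a),z])[0]
E
python3 - <<'E'
from h import *
from scipy.optimize import least_squares
px=np.array([(114,52),(96,410),(738,420),(220,223),(40,346),(505,77),(506,395),(668,80),(675,397)])/3+170
def pts(s):
    y=-100+s
    return [(95,175,30),(-95,175,30),(-95,-150,30),(0,110,60),(-64.3,186.6,102),(82,y+42,37),(-82,y+42,37),(82,y-42,37),(-82,y-42,37)]
f=lambda q:(proj('top',W(q,pts(q[3])))-px).ravel()
r=least_squares(f,[600,0,0,10]); p=r.x; print(p,np.degrees(p[2])); print(r.fun.reshape(-1,2).round(1))
np.save('p.npy',p)
print('grip top px',proj('top',W(p,[0,-100+p[3],72.5]))*3-510)
print('side: post top, hub, grip top',proj('side',W(p,[(-64.3,186.6,102),(0,110,60),(0,-100+p[3],72.5),(95,175,30),(-95,175,30)])).round(1))
print('grip',W(p,[0,-100+p[3],54.5]),'shut',W(p,[0,-10,54.5]))
for i in range(5): print('post',i,postw(p,.2094*i).round(1))
print('jar',ray('top',276,147,45),'spool',ray('top',389,143,50),ray('top',(413),(356),15))
print('clampfoot',W(p,[(49,14,56),(67,66,56)]))
E
```

```text
[ 5.57007165e+02 -5.63311987e-01 -1.82274391e-02  2.38495194e+01] -1.0443553317043845
[[ 0.1 -0.5]
 [-0.2  0.5]
 [-0.2  1.6]
 [ 0.3 -0.3]
 [ 0.   0.5]
 [ 0.1 -0.6]
 [ 0.2 -0.4]
 [-0.4 -1.1]
 [ 0.1  0.1]]
grip top px [[598.23957741 224.65220888]]
side: post top, hub, grip top [[237.4 312.3]
 [251.8 274.6]
 [333.5 213.5]
 [183.5 275.5]
 [261.9 353.4]]
grip [[555.619214   -76.70114282  54.5       ]] shut [[556.82490109 -10.56165084  54.5       ]]
post 0 [496.1 187.2  80. ]
post 1 [513.7 198.6  80. ]
post 2 [533.2 206.   80. ]
post 3 [553.8 209.3  80. ]
post 4 [574.7 208.2  80. ]
jar [715.99689749  62.11957324  45.        ] spool [ 718.55851231 -116.09555851   50.        ] [ 393.24149618 -144.80664609   15.        ]
clampfoot [[606.25419577  12.54126734  56.        ]
 [625.19898004  64.20455361  56.        ]]
```

apply_moves --steps '[[[144,-350,-40],[0,0,12],-1],[[144,-350,-40],[0,0,12],-1],[[144,-350,-40],[0,0,12],-1],[[144,-350,-40],[0,0,12],-1],[[144,-350,-40],[0,0,12],-1],[[144,-350,-40],[0,0,12],-1],[[144,-350,-40],[0,0,12],-1],[[144,-350,-40],[0,0,12],-1],[[144,-350,-40],[0,0,12],-1],[[144,-350,-40],[0,0,12],-1],[[144,-350,-40],[0,0,12],-1],[[144,-350,-40],[0,0,12],-1]]'

```text
t: 1.1
tool_pos: [411.6, 242.7, 192.6]
eef_rot: [0.108, 0.994, 0.0, -0.0]
contact_force: [0.4, 1.1, -0.4]
gripper_width: 0.184
finger_force: 0.0
```

apply_moves --steps '[[[144,-362,-30],[0,0,11.4],-1],[[144,-362,-30],[0,0,11.4],-1],[[144,-362,-30],[0,0,11.4],-1],[[144,-362,-30],[0,0,11.4],-1],[[144,-362,-30],[0,0,11.4],-1],[[144,-362,-30],[0,0,11.4],-1],[[144,-362,-30],[0,0,11.4],-1],[[144,-362,-30],[0,0,11.4],-1],[[144,-362,-30],[0,0,11.4],-1],[[144,-362,-30],[0,0,11.4],-1],[[144,-362,-30],[0,0,11.4],-1],[[144,-362,-30],[0,0,11.4],-1]]'

```text
t: 2.1
tool_pos: [556.6, -118.0, 162.2]
eef_rot: [0.008, 1.0, 0.001, -0.0]
contact_force: [-1.3, 0.2, -1.1]
gripper_width: 0.005
finger_force: 0.0
```

```bash
python3 -c "
from h import *
o=robot.get_obs();print(o['tool_pos'],o['eef_rot'],o['q'],o['gripper_width'],o['contact_force'])"
```

```text
[ 556.58913917 -117.99678283  162.16504384] [ 7.50565809e-03  9.99971493e-01  8.13032430e-04 -1.33107837e-04] [ 0.21923982  0.5682506  -0.07440807  1.74898607  0.05226734  0.82679804
  1.67684226] 0.00471300700790535 [-1.26309991  0.22412672 -1.06548917]
```

apply_moves --steps '[[[0,0,-35],[0,0,0],-1],[[0,0,-65],[0,0,0],-1],[[0,0,-85],[0,0,0],-1],[[0,0,-95],[0,0,0],-1],[[0,0,-102],[0,0,0],-1],[[0,0,-102],[0,0,0],-1],[[0,0,-102],[0,0,0],-1]]'

```text
t: 2.68
tool_pos: [556.7, -118.6, 61.5]
eef_rot: [0.007, 1.0, 0.0, 0.001]
contact_force: [-0.8, -0.7, 0.8]
gripper_width: 0.008
finger_force: 0.0
```

Run:
```python
from h import *
shot('side','s1.png')
a=cv2.imread('pics/s1.png')[140:340,180:440]
cv2.imwrite('pics/s1c.png',cv2.resize(a,None,fx=3,fy=3,interpolation=cv2.INTER_CUBIC))
```

```text
(no output)
```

View pics/s1c.png

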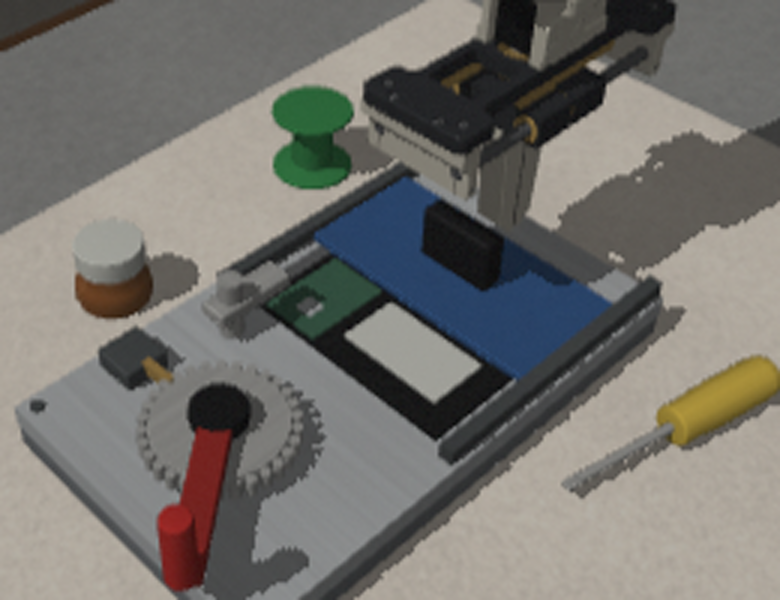

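The fingers stand closed behind the black grip block (crop ~(505,190) against the block at (460,245)), clear of everything. Now I'll push.

apply_moves --steps '[[[0,7,0],[0,0,0],-1],[[0,14,0],[0,0,0],-1],[[0,21,0],[0,0,0],-1],[[0,28,0],[0,0,0],-1],[[1,35,0],[0,0,0],-1],[[1,42,0],[0,0,0],-1],[[1,49,0],[0,0,0],-1],[[1,56,0],[0,0,0],-1],[[1,63,0],[0,0,0],-1],[[1,69,0],[0,0,0],-1],[[1,73,0],[0,0,0],-1],[[1,75,0],[0,0,0],-1]]'

```text
t: 3.73
tool_pos: [557.0, -43.7, 60.6]
eef_rot: [0.008, 1.0, 0.0, 0.0]
contact_force: [0.3, -1.9, 0.9]
gripper_width: 0.008
finger_force: 0.8
```

apply_moves --steps '[[[0,1,0],[0,0,0],-1],[[0,2,0],[0,0,0],-1],[[0,3,0],[0,0,0],-1],[[0,4,0],[0,0,0],-1],[[0,4,0],[0,0,0],-1]]'

```text
t: 4.15
tool_pos: [556.8, -40.7, 60.6]
eef_rot: [0.008, 1.0, 0.0, -0.0]
contact_force: [1.3, -1.6, -0.6]
gripper_width: 0.005
finger_force: 0.6
```

apply_moves --steps '[[[0,1,0],[0,0,0],-1],[[0,2,0],[0,0,0],-1],[[0,3,0],[0,0,0],-1],[[0,4,0],[0,0,0],-1],[[0,4,0],[0,0,0],-1]]'

```text
t: 4.57
tool_pos: [556.7, -36.4, 60.6]
eef_rot: [0.008, 1.0, 0.0, -0.0]
contact_force: [0.9, -0.4, -0.3]
gripper_width: 0.004
finger_force: 0.5
```

apply_moves --steps '[[[0,1,0],[0,0,0],-1],[[0,2,0],[0,0,0],-1],[[0,3,0],[0,0,0],-1],[[0,3,0],[0,0,0],-1]]'

```text
t: 4.9
tool_pos: [556.7, -34.1, 60.6]
eef_rot: [0.008, 1.0, -0.0, -0.0]
contact_force: [0.6, -2.9, 0.1]
gripper_width: 0.004
finger_force: 1.1
```

apply_moves --steps '[[[0,1,0],[0,0,0],-1],[[0,2,0],[0,0,0],-1],[[0,3,0],[0,0,0],-1],[[0,3,0],[0,0,0],-1]]'

```text
t: 5.23
tool_pos: [556.7, -34.0, 60.7]
eef_rot: [0.009, 1.0, -0.002, -0.0]
contact_force: [1.2, -7.1, -0.1]
gripper_width: 0.005
finger_force: 3.3
```

The tool stopped at y = -34 and the force is climbing, so this is the end stop. I'll press a little more, then back off and rise.

apply_moves --steps '[[[0,2,0],[0,0,0],-1],[[0,3,0],[0,0,0],-1],[[0,3,0],[0,0,0],-1]]'

```text
t: 5.48
tool_pos: [556.7, -33.9, 60.7]
eef_rot: [0.01, 1.0, -0.004, -0.0]
contact_force: [1.0, -11.1, 0.1]
gripper_width: 0.006
finger_force: 5.3
```

apply_moves --steps '[[[0,-6,0],[0,0,0],-1],[[0,-15,0],[0,0,0],-1],[[0,-20,0],[0,0,0],-1],[[0,-20,30],[0,0,0],-1],[[0,-20,70],[0,0,0],-1],[[0,-20,110],[0,0,0],-1],[[0,-20,120],[0,0,0],-1]]'

```text
t: 6.07
tool_pos: [560.1, -47.0, 186.6]
eef_rot: [0.008, 1.0, 0.0, 0.005]
contact_force: [0.6, -0.0, 0.3]
gripper_width: 0.005
finger_force: 0.0
```

Run:
```python
from h import *
shot('side','s2.png');p=np.load('p.npy')
a=cv2.imread('pics/s2.png')[140:340,180:440]
cv2.imwrite('pics/s2c.png',cv2.resize(a,None,fx=3,fy=3,interpolation=cv2.INTER_CUBIC))
# cover corners/ grip top at shut, in crop px
print((proj('side',W(p,[(82,32,37),(-82,32,37),(-82,-52,37),(-25,-2,72.5),(25,-2,72.5),(-64.3,186.6,102)]))-[180,140])*3)
print(robot.get_obs()['tool_pos'],robot.get_obs()['q'])
```

```text
[[227.43773394 283.10022485]
 [437.32949746 442.83159999]
 [539.87464432 360.14887182]
 [404.55786092 304.60519417]
 [338.43766018 258.87897785]
 [172.22780748 516.85991074]]
[560.01716122 -47.04181266 186.2600433 ] [ 0.08399276  0.52399118 -0.05860406  1.75171712  0.03737665  0.85628084
  1.56444575]
```

View pics/s2c.png

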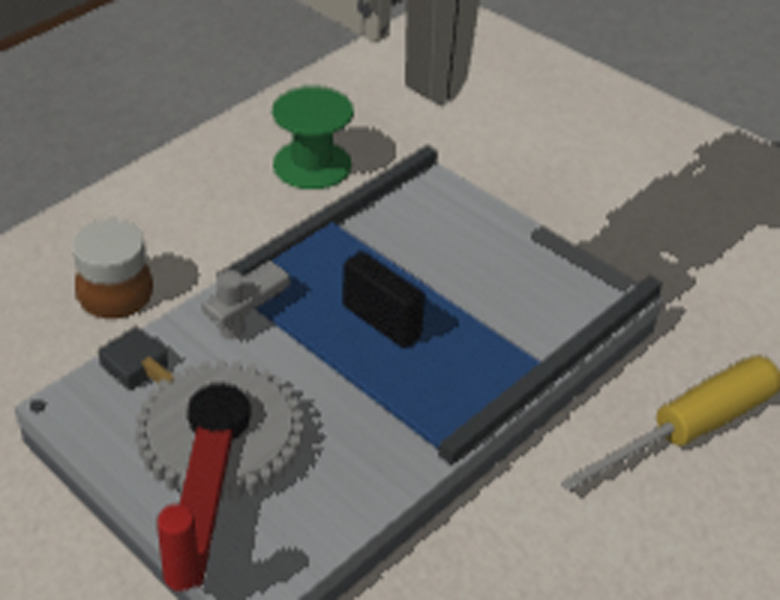

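The cover is fully shut: its edges and grip match the prediction (grip at crop ~(383,300), far edge at the rail end), and the bystanders are untouched. Next, the arm goes over the lever post.

apply_moves --steps '[[[-64,234,-10],[0,0,-74],0],[[-64,234,-10],[0,0,-74],0],[[-64,234,-10],[0,0,-74],0],[[-64,234,-10],[0,0,-74],0],[[-64,234,-10],[0,0,-74],0],[[-64,234,-10],[0,0,-74],0],[[-64,234,-10],[0,0,-74],0],[[-64,234,-10],[0,0,-74],0],[[-64,234,-10],[0,0,-74],0],[[-64,234,-10],[0,0,-74],0],[[-64,234,-10],[0,0,-74],0],[[-64,234,-10],[0,0,-74],0]]'

```text
t: 7.12
tool_pos: [491.5, 186.6, 169.1]
eef_rot: [0.608, 0.794, -0.001, -0.001]
contact_force: [-0.0, 0.3, -0.0]
gripper_width: 0.497
finger_force: 0.0
```

apply_moves --steps '[[[0,0,0],[0,0,0],0],[[0,0,0],[0,0,0],0]]'

```text
t: 7.28
tool_pos: [492.2, 186.3, 169.9]
eef_rot: [0.608, 0.794, -0.001, -0.001]
contact_force: [0.6, -0.1, -0.9]
gripper_width: 0.498
finger_force: 0.0
```

apply_moves --steps '[[[4,1,-20],[0,0,0],0],[[4,1,-45],[0,0,0],0],[[4,1,-65],[0,0,0],0],[[4,1,-80],[0,0,0],0],[[4,1,-89],[0,0,0],0],[[4,1,-92],[0,0,0],0],[[4,1,-92],[0,0,0],0],[[4,1,-92],[0,0,0],0]]'

```text
t: 7.95
tool_pos: [497.4, 187.3, 79.2]
eef_rot: [0.608, 0.794, 0.001, 0.0]
contact_force: [-0.5, -0.7, 0.6]
gripper_width: 0.502
finger_force: 0.0
```

Run:
```python
from h import *
shot('side','s3.png')
a=cv2.imread('pics/s3.png')[220:380,160:360]
cv2.imwrite('pics/s3c.png',cv2.resize(a,None,fx=3,fy=3,interpolation=cv2.INTER_CUBIC))
```

```text
(no output)
```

View pics/s3c.png

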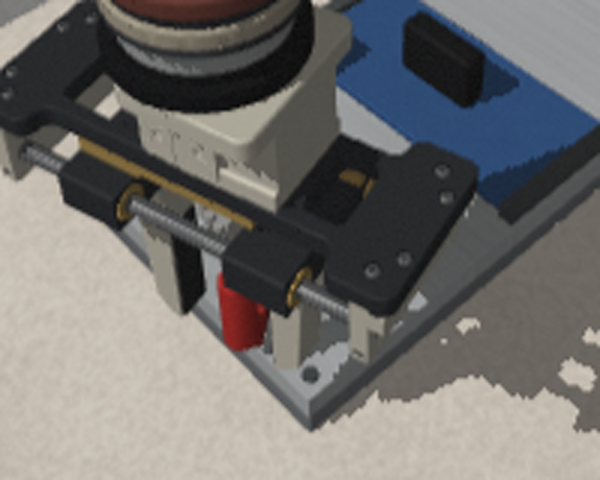

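The red post (crop ~(240,310)) stands between the two fingers. Close on it.

apply_moves --steps '[[[0,0,0],[0,0,0],-1],[[0,0,0],[0,0,0],-1],[[0,0,0],[0,0,0],-1],[[0,0,0],[0,0,0],-1],[[0,0,0],[0,0,0],-1],[[0,0,0],[0,0,0],-1],[[0,0,0],[0,0,0],-1],[[0,0,0],[0,0,0],-1]]' --grip_force 25

```text
t: 8.67
tool_pos: [496.3, 187.2, 78.8]
eef_rot: [0.608, 0.794, -0.0, -0.001]
contact_force: [-1.8, -0.8, 2.4]
gripper_width: 0.168
finger_force: 25.0
```

Run:
```python
from h import *
p=np.load('p.npy');b=postw(p,0)
for i in range(1,9): print(i/2,(postw(p,.2094*i/2)-b).round(1))
print(b)
```

```text
0.5 [8.5 6.1 0. ]
1.0 [17.5 11.4  0. ]
1.5 [27.1 15.6  0. ]
2.0 [37.1 18.8  0. ]
2.5 [47.3 21.   0. ]
3.0 [57.7 22.1  0. ]
3.5 [68.2 22.1  0. ]
4.0 [78.6 21.   0. ]
[496.14021491 187.18170682  80.        ]
```

apply_moves --steps '[[[4,3,0],[0,0,0],-1],[[8.5,6,0],[0,0,0],-1],[[13,9,0],[0,0,0],-1],[[17.5,11.4,0],[0,0,0],-1],[[17.5,11.4,0],[0,0,0],-1],[[17.5,11.4,0],[0,0,0],-1]]'

```text
t: 9.17
tool_pos: [512.1, 199.2, 78.6]
eef_rot: [0.608, 0.794, -0.002, -0.002]
contact_force: [-5.1, 0.4, 6.4]
gripper_width: 0.168
finger_force: 25.0
```

apply_moves --steps '[[[5,2,0],[0,0,0],-1],[[10,4,0],[0,0,0],-1],[[15,6,0],[0,0,0],-1],[[19.6,7.4,0],[0,0,0],-1],[[19.6,7.4,0],[0,0,0],-1],[[19.6,7.4,0],[0,0,0],-1]]'

```text
t: 9.67
tool_pos: [531.0, 208.5, 78.6]
eef_rot: [0.608, 0.794, -0.001, -0.003]
contact_force: [-6.6, 2.2, 7.1]
gripper_width: 0.169
finger_force: 25.0
```

apply_moves --steps '[[[5,1,0],[0,0,0],-1],[[10,2,0],[0,0,0],-1],[[15,2.5,0],[0,0,0],-1],[[20.6,3,0],[0,0,0],-1],[[20.6,3,0],[0,0,0],-1],[[20.6,3,0],[0,0,0],-1]]'

```text
t: 10.17
tool_pos: [551.8, 213.5, 78.6]
eef_rot: [0.607, 0.794, 0.0, -0.004]
contact_force: [-5.6, 5.2, 5.8]
gripper_width: 0.166
finger_force: 25.0
```

apply_moves --steps '[[[4,0,0],[0,0,0],-1],[[8,0,0],[0,0,0],-1],[[12,-0.5,0],[0,0,0],-1],[[15,-1,0],[0,0,0],-1],[[15,-1,0],[0,0,0],-1],[[15,-1,0],[0,0,0],-1]]'

```text
t: 10.67
tool_pos: [566.0, 212.9, 78.5]
eef_rot: [0.607, 0.794, 0.0, -0.005]
contact_force: [-6.2, 4.8, 5.2]
gripper_width: 0.165
finger_force: 25.0
```

apply_moves --steps '[[[3,-1,0],[0,0,-5],-1],[[6,-2,0],[0,0,-10],-1],[[9,-4,0],[0,0,-15],-1],[[9,-4,0],[0,0,-15],-1],[[9,-4,0],[0,0,-15],-1],[[9,-4,0],[0,0,-15],-1]]'

```text
t: 11.17
tool_pos: [575.4, 210.9, 78.5]
eef_rot: [0.705, 0.709, 0.001, -0.005]
contact_force: [-4.9, 7.8, 4.8]
gripper_width: 0.168
finger_force: 25.0
```

Run:
```python
from h import *
p=np.load('p.npy')
o=robot.get_obs();v=o['tool_pos'][:2]-W(p,[0,110,0])[0,:2]
print(130-np.degrees(np.arctan2(v[1],v[0])-p[2]),np.hypot(*v))
a=shot('top','t4.png');shot('side','s4.png')
a=cv2.imread('pics/t4.png')[140:300,140:400];b=cv2.imread('pics/s4.png')[220:380,150:410]
cv2.imwrite('pics/c4.png',cv2.resize(np.vstack([a,b])[:, :],None,fx=1.87,fy=1.87,interpolation=cv2.INTER_CUBIC))
for i in(3,3.5,4,4.5,5): print(i,(proj('side',[postw(p,.2094*i,58),W(p,[60*np.cos(np.radians(130)-.2094*i),110+60*np.sin(np.radians(130)-.2094*i),58])[0]])-[150,220])*1.87+[0,299])
```

```text
48.130473312362 102.80332738185186
3 [[ 94.15013421 478.65625779]
 [134.86445458 446.62278813]]
3.5 [[ 85.81692864 470.26309588]
 [129.79543066 441.93950956]]
4 [[ 78.88790185 461.2497109 ]
 [125.48146315 436.86557319]]
4.5 [[ 73.41082772 451.75625407]
 [121.96177553 431.47098106]]
5 [[ 69.40748355 441.92198062]
 [119.26323406 425.82756619]]
```

View pics/c4.png

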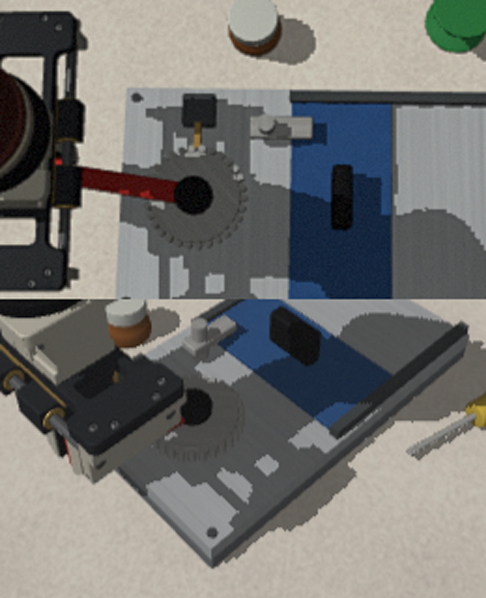

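The top view shows the arm running from the gripper at about (80,181) to the hub at (193,195), with the cover shut and bystanders in place. I'll check the lever angle from the red arm's direction.

Run:
```python
from h import *
p=np.load('p.npy'); im=cv2.cvtColor(cv2.imread('pics/t4.png'),cv2.COLOR_BGR2RGB).astype(int)
R,G,B=im[...,0],im[...,1],im[...,2]
m=(R>60)&(R>2.2*G)&(R>2.2*B)
for u in (188,196,204,212,220,226):
    v=np.nonzero(m[:,u])[0]; v=v[(v>200)&(v<270)]
    w=[]
    if len(v):
        mid=ray('top',u,(v.min()+v.max())/2,58)
        d=mid[:2]-W(p,[0,110,0])[0,:2]; print(u,v.min(),v.max(),np.hypot(*d).round(),(130-np.degrees(np.arctan2(d[1],d[0])-p[2])).round(1))
```

```text
188 231 239 87.0 48.5
196 233 241 74.0 47.7
204 233 242 62.0 48.6
212 234 244 49.0 48.4
220 236 245 37.0 47.9
226 236 246 28.0 49.2
```

apply_moves --steps '[[[0,0,0],[0,0,0],-1],[[0,0,0],[0,0,0],-1],[[0,0,0],[0,0,0],-1],[[0,0,0],[0,0,0],-1],[[0,0,0],[0,0,0],-1],[[0,0,0],[0,0,0],-1]]'

```text
t: 11.77
tool_pos: [575.4, 210.9, 78.5]
eef_rot: [0.705, 0.709, 0.001, -0.005]
contact_force: [-7.4, 8.2, 3.8]
gripper_width: 0.169
finger_force: 25.0
```

```bash
python3 -c "
from h import *
x=robot.get_obs()['tool_pos'];print(x)
assert abs(x[0]-575)<4
print(robot.job_done())"
```

```text
[575.3640979  210.8712962   78.52270022]
the job is handed in; nothing more can be done
None
```

I slid the cover fully shut against its end stop, then swung the lever to its fourth click (about 48°, mid-valley) and handed the job in at about 12 s with the gripper still holding the post; the spool, jar and screwdriver were never touched.

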